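# Set down the side stand of a trial frame and hold the frame upright

## Robot

A 6-joint arm with a two-finger parallel gripper is mounted at the origin on the work surface. World frame = base frame: x ahead of the robot, y to its left, z up, the work surface at z = 0. Lengths are in m, angles in rad, forces in N, time in s.
With the tool pointing down it reaches from about 0.275 to 0.725 m from the base axis. Payload 15.9 kg.
Tool frame: the origin (TCP) lies between the finger pads; the fingertips stand 19 mm ahead of it and the grasp point (between the pads) is the TCP; z points along the fingers, y is the direction in which the jaws open and shut (so a half turn about z gives the same grasp; the last joint's range is limited). The gripper opens to 85 mm and grips with 20 to 120 N. Pads are 22 mm wide; open, the fingers measure 114 mm over their backs; the gripper's body (76 mm by 85 mm) begins 54 mm behind the grasp point. The pads swing forward as they close: fully open they stand 13 mm farther back than shut.
Start: joints at [-1.123, 0.213, -0.034, 1.323, 0, 1.571], TCP at [0.216, -0.451, 0.25] pointing down, gripper open.
Joint ranges: [-2.98, 2.98], [-0.74, 1.72], [-1.14, 1.35], [-2.1, 2.04], [-1.57, 1.44], [-3.14, 3.14]. Speed limits (rad/s): [1.89, 1.89, 2.39, 2.57, 3.14, 3.14].

## Interface

Orientations are given as a 3x3 rotation matrix whose columns are the frame's x, y, z axes.
In Python, from cell import get_state, eyes, ticket gives the robot as it stands. The module is installed in compiled form; this text tells all that it offers.
- The arm moves only by the tool carry_out, never from a script. Its argument "plan" is a list of rows, each an object with "linear": the shift along the tool's x, y, z in m, a list of three; "spin": the turn about the tool's z in rad; "gripper": the opening, from 0 (shut) to 1 (fully open). A call has 1 to 10 rows; each row shifts and turns the commanded pose from where the row before left it, along the tool's axes as they then stand; what a row does not reach is not made up. A row lasts 1/10 s, in which the tool goes at most 50 mm and 8.59 degrees, less where a joint would pass 70% of its speed; a pose out of reach is approached as far as the arm can. A call with a gripper value outside its range is refused whole. The fingers move at their own pace and stop on an object; "squeeze" is the grip in N (left out, the last holds). Time passes only in rows, so rows that do not move let the fingers close. It gives the time, the measured TCP pose, the force and the opening at its end, in the units of the state.
- get_state(): the state, without advancing time (a new reading comes with each control period).
- eyes.camera(name): name is "scene" or "top" or "wrist"; returns a dict with "image" (400x640x3 uint8, blue, green, red), "range_z" (400x640 float32, m along the optical axis (not along the pixel's ray), 0 where there is no reading), "K" (3x3 intrinsics, pixels), "k1" (the pictures are not rectified: a ray, as slopes to the right and down, at radius r is drawn at 1 + k1 r^2 times it, then the intrinsics apply), "R" (3x3) and "t" (3): a world point X has camera coordinates R X + t. Camera axes: x right, y down, z forward; pixel columns grow to the right and rows downward; lengths in m; the calibration is good to about 2 mm. A picture is of the moment at which its call begins.
- ticket.job_done(): hands the job in, once; it reports no verdict.
The state is a dict: "clock": time; "q": joint angles; "joint_velocities": joint speeds; "joint_efforts": joint torques, N m; "tcp_pos": TCP position; "orientation": TCP orientation; "force": force on the tool from outside, world axes, zero at the start; "moment": the same for the moment, N m; "width": opening from 0.0 (shut) to 1.0 (fully open).
Only numpy, scipy, OpenCV 4.12 (cv2) and the standard library are available. Lean on these libraries where they do the work, as an engineer would, in place of code of your own. Each camera call takes 0.05 s, during which the arm holds its last target.

## Task

The cut-off bicycle frame is flopped over in the wheel chock with its side stand folded up. Swing the stand down past the pull of its spring until it has snapped fully down, then grip the top of the seat tube, bring the frame upright so that the gap under the stand's foot can be checked, and finish while still gripping it there, steady and plumb. Do not let the frame drop over onto its stand, and leave the other things on the bench where they are.

Things in the scene. Friction and masses are not known exactly. Their poses are not given: they have to be found in the camera images.
- chock: Steel wheel chock screwed to the bench at a varying place and yaw: dark plate 150 (x) by 260 (y) by 8 mm, two yellow side rails along y, tops 89 mm high, outer faces 50 mm from the middle. Origin: on the bench under the plate's middle. y points to the bicycle's front (seat tube end), -x to the bicycle's left, the stand's side, roughly towards the robot; z up.
- lean (a joint): Sideways lean of frame and wheel (rad) about tyre_foot's y axis. 0 upright; positive away from the stand (chock +x); 0.18 resting on the far rail, as at the start; -0.135 fallen over onto the stand. Almost no friction: upright it balances on a knife edge. About 2.5 kg; 2 to 3 N sideways at the tube's top raises it; over 7 N straight down near the stand's foot may tip it onto the stand.
- tyre_foot (a point): Point under the tyre on the lean axis, 8 mm over the chock's origin. It leans with the frame: y along the lean axis to the bicycle's front, z up the wheel's plane, x to the bicycle's right. In these axes (mm): seat tube from (0,215,145) to its top (0,164,302); stand pivot (-80,35,150). The hub brake is clamped on: wheel and frame are one rigid piece.
- axle (a point): Centre of the wheel's hub, 150 mm up tyre_foot's z. Wheel 300 mm in diameter, black tyre 44 mm wide; axle nuts and green stays reach 64 mm to either side of the wheel's plane, the stand's bracket 80 mm on the left. Axes parallel to tyre_foot's.
- tube_grip (a point): Centre of the bare top of the green seat tube (28 mm round), the place to grip, 25 mm below its black-capped end, 286 mm above the bench when upright. Axes parallel to tyre_foot's; the tube lies in the y-z plane, its top tipped 18 degrees to -y. Both sides (x) are free for fingers; the tube is free for 30 mm below this point, down to the seat stays; tube stubs in front end 25 mm lower.
- stand (a joint): Side stand's angle (rad): 0 folded up, pointing to the rear (tyre_foot -y) and 5 degrees up; 1.83 fully down on its stop, pointing down and 10 degrees forward. A spring holds it at either end and goes over centre at 0.92: before that it springs back up, beyond it snaps down by itself. Turning it from 0 takes about 0.5 N m (5 N near the foot), less and less towards the centre.
- stand_pivot (a point): Pivot of the stand, on the frame's left side. Its axes turn with the stand; x runs along the pivot axis to the bicycle's right (parallel to tyre_foot's x). Growing joint values turn the leg about +x: from rear, to down, to front.
- stand_push (a point): Point in the middle of the stand's leg, 105 mm from the pivot, just before its black rubber foot: a good place to push. Leg: aluminium bar 15 mm thick; foot 20 mm thick, ending 146 mm from the pivot. The leg splays outward by 14 degrees: this point is 26 mm farther to -x than the pivot. A coil spring lies on its outer side within 45 mm of the pivot. Axes as stand_pivot's.
- spanner: Bystander: steel open spanner, 170 mm, lying flat. Origin: underside, middle.
- mallet: Bystander: mallet with a black rubber head, 260 mm, lying. Origin: underside, middle.
- oil_bottle: Bystander: white bottle with a red cap, 54 mm across, 130 mm high, standing. Origin: centre of its underside.
- nut_tin: Bystander: open aluminium tin with nuts, 74 mm across, 50 mm high. Origin: centre of its underside.
- tape_roll: Bystander: yellow roll of tape, 90 mm across, 24 mm high, lying flat. Origin: centre of its underside.
- spare_stand: Bystander: spare aluminium stand with a black rubber foot, 155 mm long, lying flat along its y. Origin: underside, middle.

How it is judged:
On the way, in this order (a step that is already met when the one before it is completed fails the run):
1. the stand is snapped fully down (value of joint stand above 1.72 rad), for 0.2 s.
2. the frame is gripped at the seat tube and brought upright (value of joint lean between -0.05 and 0.05 rad and contact force between the fingers and lean_c0 above 2 N), for 0.2 s.
At the end, for the whole second after the job is handed in: The stand is fully down (joint above 1.72 of 1.83 rad), the frame is upright within 0.05 rad (3 degrees) and still (below 0.05 rad/s), and the fingers still grip the seat tube (more than 2 N) (all of step 2 and value of joint stand above 1.72 rad and velocity of joint lean between -0.05 and 0.05 rad/s); the arm keeps its last pose, push and grip.
It fails at once if the frame drops over onto its stand (lean below -0.11 rad) (value of joint lean below -0.11 rad).
It fails at once if another thing on the bench is moved by more than 30 mm (distance of any of spanner, mallet, oil_bottle, nut_tin, tape_roll, spare_stand from where it was at the start of the episode above 0.03 m).
It also fails if it takes over 48 s, if anything falls off the work surface, if the arm or the gripper's body presses on something with over 40 N, if the wrist force passes 120 N, or if a joint passes its speed limit or range.

## Working session

There is one attempt and no reset: what is moved stays moved. The work goes in short steps, Python scripts to look and compute and a tool call to move; the robot and the scene stay as the last step left them, time stands still between calls to the robot, and variables do not carry over. Pictures are saved under pics/ and viewed, and the job is handed in when it is done.

Besides the shell and the picture viewer there is one more tool, called after "Emit:" as name(argument=value, ...) on one line, values as JSON. carry_out: Moves the arm, as the interface text tells. Its arguments: {"type":"object","properties":{"plan":{"type":"array","items":{"type":"object","properties":{"linear":{"type":"array","items":{"type":"number"}},"spin":{"type":"number"},"gripper":{"type":"number"}}}},"squeeze":{"type":"number"}},"required":["plan"]}

```bash
mkdir -p pics; ls
cat > h.py <<'E'
import numpy as np, cv2
from cell import get_state, eyes, ticket
def shot(n,f):
    c=eyes.camera(n); cv2.imwrite(f'pics/{f}.png',c['image']); np.savez(f'pics/{f}.npz',**{k:np.array(v) for k,v in c.items()}); return c
def load(f): return dict(np.load(f'pics/{f}.npz'))
def cloud(c):
    K=c['K'];h,w=c['range_z'].shape
    u,v=np.meshgrid(np.arange(w),np.arange(h))
    d=np.array([float(c['k1']),0,0,0])
    p=cv2.undistortPoints(np.stack([u.ravel(),v.ravel()],1).astype(np.float64).reshape(-1,1,2),K,d).reshape(h,w,2)
    z=c['range_z'].astype(float)
    X=np.dstack([p[...,0]*z,p[...,1]*z,z])
    W=(X-c['t'])@c['R']
    W[z<=0]=np.nan
    return W
def proj(c,X):
    d=np.array([float(c['k1']),0,0,0])
    return cv2.projectPoints(np.array(X,float).reshape(-1,1,3),cv2.Rodrigues(c['R'])[0],np.array(c['t'],float),c['K'],d)[0].reshape(-1,2)
E
python3 - <<'E'
from h import *
np.set_printoptions(precision=4,suppress=True)
print(get_state())
for n in ('scene','top','wrist'):
    c=shot(n,n+'0'); print(n,c['K'].tolist(),c['k1'],c['R'],c['t'])
E
```

```text
pics
{'clock': 0.0, 'q': array([-1.123 ,  0.2134, -0.0351,  1.3235,  0.    ,  1.5708]), 'joint_velocities': array([-0.0003,  0.0022,  0.0008, -0.0004,  0.0008,  0.002 ]), 'joint_efforts': array([  0.0013, -68.6155,  48.7123,   0.0172,   0.0001,  -0.0001]), 'tcp_pos': array([ 0.2163, -0.4504,  0.2498]), 'orientation': array([[ 0.9014,  0.433 , -0.0005],
       [ 0.433 , -0.9014,  0.0011],
       [ 0.    , -0.0012, -1.    ]]), 'force': array([-0.5109, -0.4033,  0.7053]), 'moment': array([-0.0733, -0.0004,  0.0213]), 'width': 1.000752897114285}
scene [[512.4395095209873, 0.0, 326.8823363327124], [0.0, 512.4395095209873, 200.01156942649698], [0.0, 0.0, 1.0]] -0.11347853245065793 [[ 0.6316  0.7753 -0.0092]
 [ 0.6048 -0.5001 -0.6198]
 [-0.4851  0.3859 -0.7847]] [-0.2779 -0.2042  1.944 ]
top [[484.7415050368529, 0.0, 310.13504323865214], [0.0, 484.7415050368529, 198.4362185853685], [0.0, 0.0, 1.0]] -0.037410925299705085 [[-0.0158 -0.9999 -0.0012]
 [-0.9962  0.0158 -0.086 ]
 [ 0.086  -0.0001 -0.9963]] [-0.0315  0.5019  1.6102]
wrist [[350.1640870641838, 0.0, 324.067762303957], [0.0, 350.1640870641838, 204.0437280873633], [0.0, 0.0, 1.0]] -0.035279666278947595 [[ 0.4336 -0.9011  0.0002]
 [-0.8655 -0.4164  0.2783]
 [-0.2507 -0.1208 -0.9605]] [-0.5003 -0.0364  0.3782]
```

View pics/scene0.png

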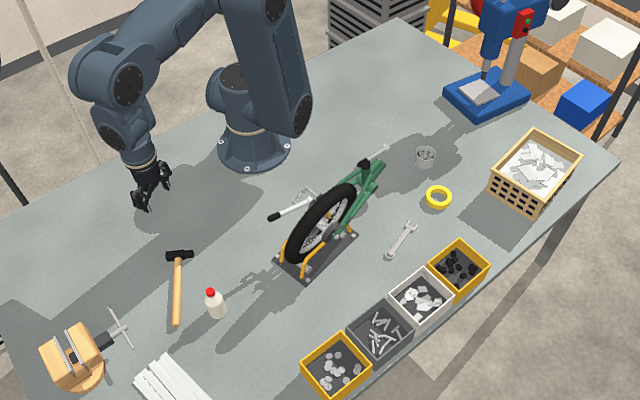

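View pics/top0.png

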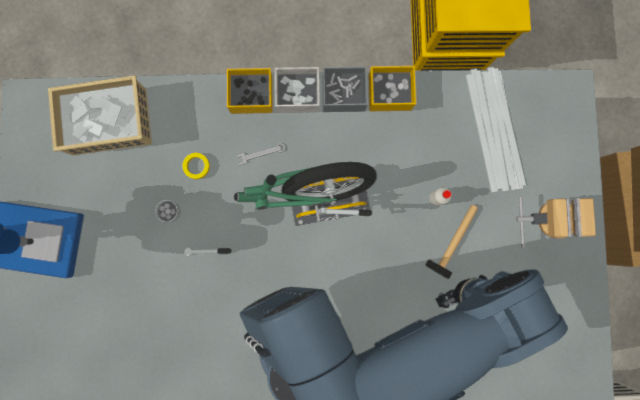

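View pics/wrist0.png

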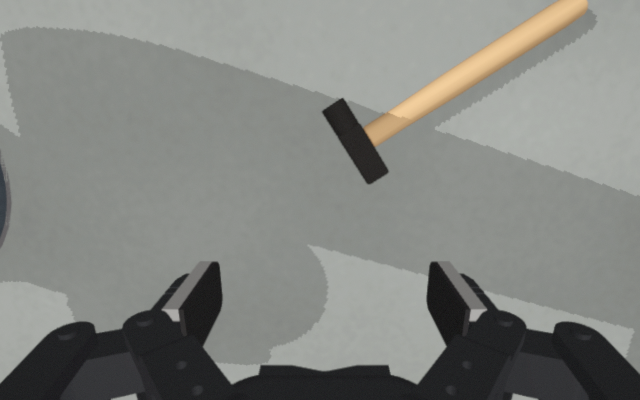

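Run:
```python
from h import *
a=load('top0');b=load('scene0')
i=a['image'][140:250,220:400]; cv2.imwrite('pics/topc.png',cv2.resize(i,None,fx=4.4,fy=4.4,interpolation=2))
i=b['image'][130:300,250:400]; cv2.imwrite('pics/scc.png',cv2.resize(i,None,fx=3.5,fy=3.5,interpolation=2))
```

```text
(no output)
```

View pics/topc.png

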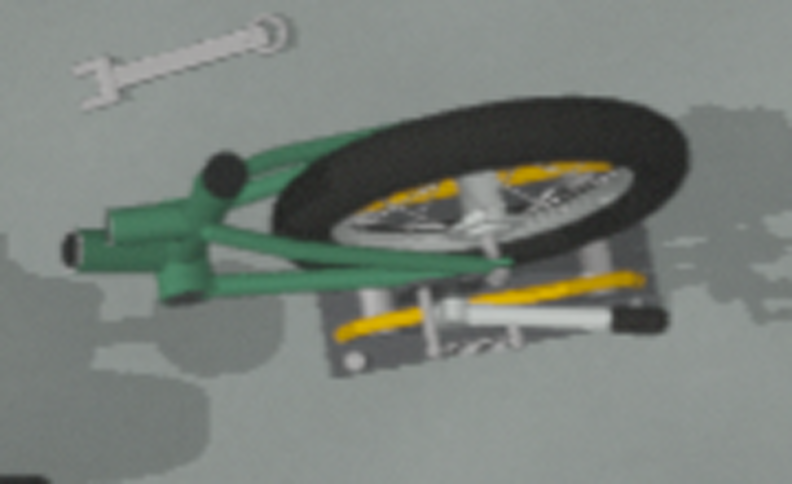

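View pics/scc.png

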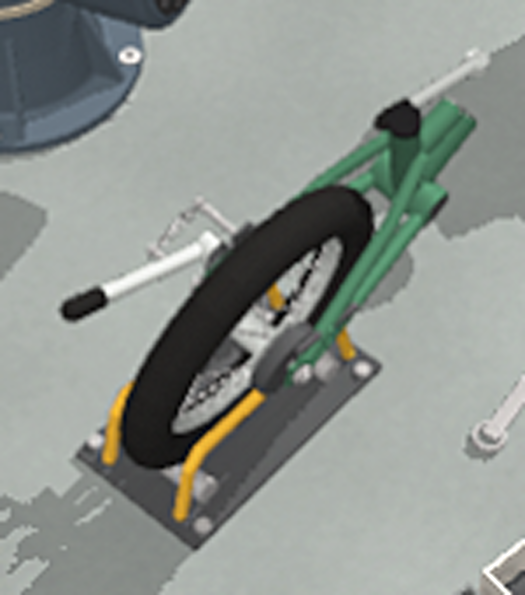

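```bash
cat >> h.py <<'E'
def Rz(a): return np.array([[np.cos(a),-np.sin(a),0],[np.sin(a),np.cos(a),0],[0,0,1]])
def Ry(a): return np.array([[np.cos(a),0,np.sin(a)],[0,1,0],[-np.sin(a),0,np.cos(a)]])
def Rx(a): return np.array([[1,0,0],[0,np.cos(a),-np.sin(a)],[0,np.sin(a),np.cos(a)]])
def chock(p,X): return Rz(p[2])@np.array(X)+[p[0],p[1],0]
def frame(p,lean,X): return chock(p,Ry(lean)@np.array(X)+[0,0,.008])
def stand(th,d,x=None):
    # leg point at d from pivot (in-plane), splay outward
    x=-d*np.tan(np.radians(14)) if x is None else x
    a=np.radians(5)
    v=np.array([0,-d*np.cos(a),d*np.sin(a)])
    return np.array([-.08,.035,.15])+Rx(th)@v+[x,0,0]
TG=np.array([0,.164,.302])+(np.array([0,.215,.145])-[0,.164,.302])/np.linalg.norm([.051,.157])*.025
E
python3 - <<'E'
from h import *
from scipy.optimize import least_squares
np.set_printoptions(precision=4,suppress=True)
a=load('top0');b=load('scene0')
L=.18
obs=[(a,lambda p:frame(p,L,[0,.164,.302]),(271.1,179.8)),
(a,lambda p:frame(p,L,stand(0,.142)),(371.8,212.7)),
(a,lambda p:chock(p,[-.075,.13,.008]),(295.5,225.7)),
(b,lambda p:chock(p,[-.075,-.13,.008]),(271.4,260)),
(b,lambda p:chock(p,[.075,-.13,.008]),(305.7,286.6)),
(b,lambda p:chock(p,[.075,.13,.008]),(358.9,234.6)),
(b,lambda p:frame(p,L,[0,.164,.302]),(365.1,162.9)),
(b,lambda p:frame(p,L,stand(0,.142)),(268.6,218))]
f=lambda p:np.concatenate([proj(c,g(p))[0]-o for c,g,o in obs])
r=least_squares(f,[.5,-.05,0],loss='soft_l1')
print(r.x,np.degrees(r.x[2]));print(f(r.x).reshape(-1,2))
p=r.x;np.save('p.npy',p)
for n,c in(('top',a),('scene',b)):
    W=cloud(c)
    for nm,X in (('cap',frame(p,L,[0,.164,.302])),('foot',frame(p,L,stand(0,.142))),('push',frame(p,L,stand(0,.105))),('pivot',frame(p,L,[-.08,.035,.15]))):
        u=proj(c,X)[0]; print(n,nm,X,u,W[int(round(u[1])),int(round(u[0]))])
print('gripL',frame(p,L,TG),'grip0',frame(p,0,TG))
for th in (0,.92,1.83): print(th,frame(p,L,stand(th,.105)))
W=cloud(b);
for n,c in(('top',a),('scene',b)):
  im=c['image'].copy()
E
```

```text
[ 0.5074 -0.1021  0.1749] 10.022491621238233
[[-0.0558 -0.4664]
 [-1.0022 -0.6134]
 [-0.4132 -0.0075]
 [-0.6911 -0.6869]
 [-0.0356 -0.0271]
 [-0.0394 -1.3433]
 [-0.4473  0.3148]
 [-0.4815  1.7189]]
top cap [0.5321 0.0688 0.3051] [271.0442 179.3336] [0.5334 0.0692 0.3024]
top foot [ 0.4428 -0.2216  0.1884] [370.7978 212.0866] [ 0.4424 -0.2209  0.1989]
top push [ 0.4447 -0.1838  0.1836] [358.1094 211.7346] [ 0.4433 -0.1823  0.1952]
top pivot [ 0.4503 -0.0766  0.1699] [322.5325 210.7445] [ 0.4485 -0.0776  0.1861]
scene cap [0.5321 0.0688 0.3051] [364.6527 163.2148] [0.5338 0.0685 0.3077]
scene foot [ 0.4428 -0.2216  0.1884] [268.1185 219.7189] [ 0.4461 -0.2239  0.1926]
scene push [ 0.4447 -0.1838  0.1836] [279.0993 214.5249] [ 0.4511 -0.188   0.1915]
scene pivot [ 0.4503 -0.0766  0.1699] [309.0049 200.3847] [ 0.4558 -0.0805  0.1803]
gripL [0.5266 0.0757 0.2817] grip0 [0.4775 0.067  0.2862]
0 [ 0.4447 -0.1838  0.1836]
0.92 [ 0.4235 -0.1531  0.0982]
1.83 [ 0.4035 -0.0667  0.0728]
```

```bash
cat >> h.py <<'E'
def finger(p,L,th,d,off=.0095,hw=.011):
    e=1e-3
    c=stand(th,d); t=(stand(th,d,-d*0)-np.array([-.08,.035,.15])); t/=np.linalg.norm(t)  # along leg yz
    n=np.array([0,t[2],-t[1]])  # rear-up normal
    if th<.01 and n[2]<0: n=-n
    E=chock(p,Ry(L)@(c+n*off)+[0,0,.008])
    return E+Rz(p[2])@np.array([0,-hw,0])+[0,0,.019]   # TCP
E
python3 - <<'E'
from h import *
np.set_printoptions(precision=4,suppress=True)
p=np.load('p.npy')
for th in (0,.3,.6,.92,1.05,1.15): print(th,finger(p,.18,th,.115))
s=get_state();print(s['tcp_pos'],s['orientation'])
R=s['orientation']
t=finger(p,.18,0,.115)+[0,0,.06]
print('dworld',t-s['tcp_pos'],'tool',R.T@(t-s['tcp_pos']))
E
```

```text
0 [ 0.4476 -0.2038  0.2132]
0.3 [ 0.4417 -0.2055  0.1793]
0.6 [ 0.4342 -0.1971  0.1467]
0.92 [ 0.4252 -0.1779  0.1166]
1.05 [ 0.4215 -0.1675  0.1065]
1.15 [ 0.4187 -0.1586  0.0997]
[ 0.2164 -0.4505  0.25  ] [[ 0.9014  0.433  -0.0003]
 [ 0.433  -0.9014  0.0007]
 [-0.     -0.0008 -1.    ]]
dworld [0.2312 0.2467 0.0232] tool [ 0.3153 -0.1223 -0.0232]
```

Emit:
carry_out(plan=[{"linear":[0.02,-0.008,-0.002],"spin":0,"gripper":0},{"linear":[0.035,-0.0136,-0.003],"spin":0,"gripper":0},{"linear":[0.035,-0.0136,-0.003],"spin":0,"gripper":0},{"linear":[0.035,-0.0136,-0.003],"spin":0,"gripper":0},{"linear":[0.035,-0.0136,-0.003],"spin":0,"gripper":0},{"linear":[0.035,-0.0136,-0.003],"spin":0,"gripper":0},{"linear":[0.035,-0.0136,-0.003],"spin":0,"gripper":0},{"linear":[0.035,-0.0136,-0.003],"spin":0,"gripper":0},{"linear":[0.035,-0.0136,0],"spin":0,"gripper":0},{"linear":[0.015,-0.0055,0],"spin":0,"gripper":0}], squeeze=20)

```text
clock: 1.15
tcp_pos: [0.449, -0.2019, 0.2731]
orientation: [[0.9, 0.435, 0.0], [0.435, -0.9, 0.001], [0.0, -0.0, -1.0]]
force: [-0.1, -1.4, -0.2]
width: -0.003
```

Emit:
carry_out(plan=[{"linear":[0,0,0],"spin":-0.13,"gripper":0},{"linear":[0,0,0],"spin":-0.13,"gripper":0},{"linear":[0,0,0],"spin":-0.13,"gripper":0},{"linear":[0,0,0],"spin":-0.13,"gripper":0},{"linear":[0,0,0],"spin":-0.13,"gripper":0},{"linear":[0,0,0],"spin":-0.13,"gripper":0},{"linear":[0,0,0],"spin":-0.13,"gripper":0},{"linear":[0,0,0],"spin":-0.13,"gripper":0},{"linear":[0,0,0],"spin":-0.13,"gripper":0},{"linear":[0,0,0],"spin":-0.13,"gripper":0}])

```text
clock: 2.15
tcp_pos: [0.4474, -0.204, 0.2731]
orientation: [[-0.181, 0.983, -0.0], [0.983, 0.181, 0.0], [0.0, -0.0, -1.0]]
force: [-0.4, 0.0, -0.3]
width: -0.002
```

Run:
```python
from h import *
np.set_printoptions(precision=4,suppress=True)
p=np.load('p.npy')
s=get_state();print(s['clock'],s['tcp_pos'],s['orientation'],s['q'],s['force'],s['width'])
c=shot('wrist','w1');a=shot('top','t1')
im=cv2.resize(a['image'][140:260,240:420],None,fx=4,fy=4); 
w=c['image'].copy()
for d in(.02,.105,.146):
    u=proj(c,frame(p,.18,stand(0,d)))[0]; cv2.circle(w,tuple(int(v) for v in u),3,(0,0,255),-1)
cv2.imwrite('pics/w1m.png',w);cv2.imwrite('pics/t1c.png',im)
t=finger(p,.18,0,.115)
print(s['orientation'].T@(t-s['tcp_pos']))
```

```text
2.15 [ 0.4474 -0.204   0.2731] [[-0.1813  0.9834 -0.0004]
 [ 0.9834  0.1813  0.0002]
 [ 0.0003 -0.0004 -1.    ]] [-0.4279  0.1935 -0.0013  1.3765  0.      0.9606] [-0.3531  0.0471 -0.3235] -0.0020915449224601034
[0.0002 0.0003 0.0599]
```

View pics/w1m.png

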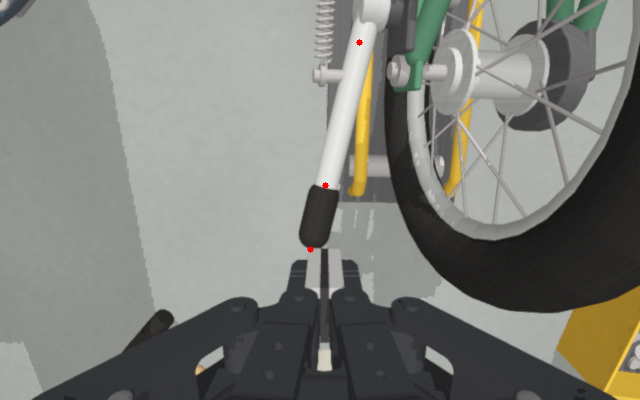

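View pics/t1c.png

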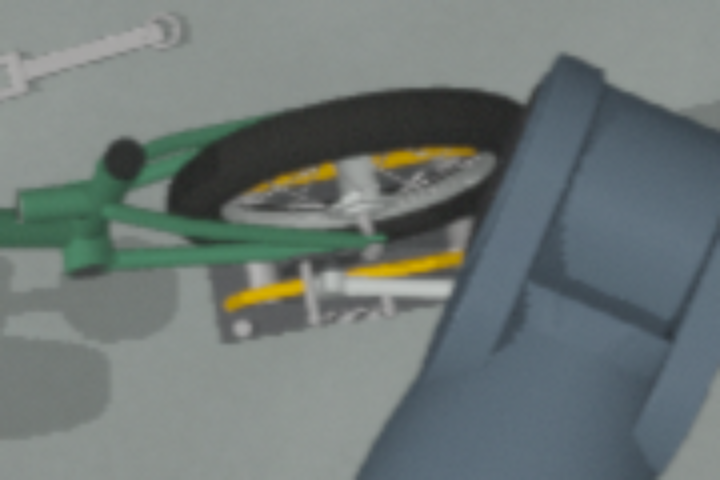

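Run:
```python
from h import *
np.set_printoptions(precision=4,suppress=True)
p=np.load('p.npy');R=get_state()['orientation'];q=get_state()['tcp_pos']
for th in (0,.1,.2,.3,.4,.5,.6,.7,.8,.92,1.05,1.15): 
    t=finger(p,.18,th,.115);print(th,R.T@(t-q),t);q=t
```

```text
0 [0.0002 0.0003 0.0599] [ 0.4476 -0.2038  0.2132]
0.1 [-0.0014 -0.0021  0.0113] [ 0.4458 -0.2055  0.2019]
0.2 [-0.0002 -0.0021  0.0113] [ 0.4438 -0.2061  0.1906]
0.3 [ 0.0009 -0.002   0.0113] [ 0.4417 -0.2055  0.1793]
0.4 [ 0.0021 -0.002   0.0112] [ 0.4393 -0.2038  0.1681]
0.5 [ 0.0032 -0.002   0.0109] [ 0.4368 -0.201   0.1572]
0.6 [ 0.0043 -0.0019  0.0105] [ 0.4342 -0.1971  0.1467]
0.7 [ 0.0053 -0.0018  0.0101] [ 0.4314 -0.1922  0.1366]
0.8 [ 0.0063 -0.0017  0.0095] [ 0.4286 -0.1863  0.1271]
0.92 [ 0.0088 -0.0019  0.0105] [ 0.4252 -0.1779  0.1166]
1.05 [ 0.0109 -0.0018  0.0101] [ 0.4215 -0.1675  0.1065]
1.15 [ 0.0093 -0.0012  0.0068] [ 0.4187 -0.1586  0.0997]
```

Emit:
carry_out(plan=[{"linear":[0,0,0.02],"spin":0,"gripper":0},{"linear":[0,0,0.02],"spin":0,"gripper":0},{"linear":[0,0,0.005],"spin":0,"gripper":0},{"linear":[0,0,0.005],"spin":0,"gripper":0},{"linear":[0,0,0.005],"spin":0,"gripper":0}])

```text
clock: 2.75
tcp_pos: [0.4478, -0.2042, 0.2187]
orientation: [[-0.175, 0.985, 0.001], [0.985, 0.175, -0.0], [-0.001, 0.001, -1.0]]
force: [-0.1, -0.2, 0.8]
width: 0.0
```

Now follow the arc slowly, about 10 mm per row or less.

Emit:
carry_out(plan=[{"linear":[0,0,0.005],"spin":0,"gripper":0},{"linear":[-0.0007,-0.001,0.0057],"spin":0,"gripper":0},{"linear":[-0.0007,-0.001,0.0057],"spin":0,"gripper":0}])

```text
clock: 3.05
tcp_pos: [0.4458, -0.2059, 0.2018]
orientation: [[-0.176, 0.984, 0.001], [0.984, 0.176, -0.0], [-0.0, 0.0, -1.0]]
force: [-1.0, 0.4, 3.9]
width: 0.002
```

Run:
```python
from h import *
np.set_printoptions(precision=4,suppress=True)
c=shot('wrist','w2');s=get_state();print(s['clock'],s['tcp_pos'],s['force'])
```

```text
3.1 [ 0.4455 -0.2059  0.2009] [ 0.1872 -0.7887  1.8608]
```

View pics/w2.png

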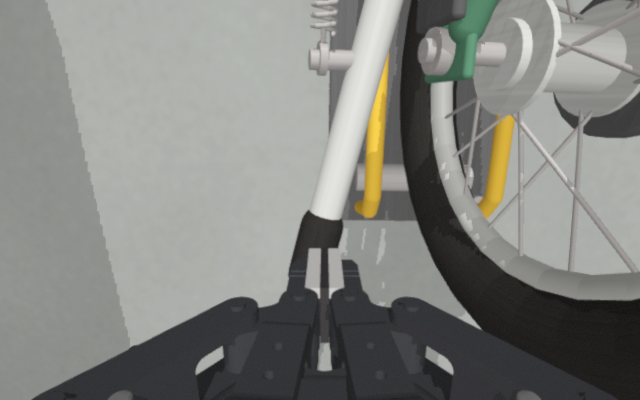

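Emit:
carry_out(plan=[{"linear":[-0.0001,-0.001,0.0057],"spin":0,"gripper":0},{"linear":[-0.0001,-0.001,0.0057],"spin":0,"gripper":0},{"linear":[0.0005,-0.001,0.0057],"spin":0,"gripper":0},{"linear":[0.0005,-0.001,0.0057],"spin":0,"gripper":0},{"linear":[0.001,-0.001,0.0056],"spin":0,"gripper":0},{"linear":[0.001,-0.001,0.0056],"spin":0,"gripper":0}])

```text
clock: 3.7
tcp_pos: [0.4392, -0.204, 0.1674]
orientation: [[-0.176, 0.984, -0.0], [0.984, 0.176, -0.0], [0.0, -0.0, -1.0]]
force: [-0.8, -0.5, 2.3]
width: 0.002
```

Run:
```python
from h import *
np.set_printoptions(precision=4,suppress=True)
c=shot('wrist','w3');s=get_state();print(s['clock'],s['tcp_pos'],s['force'])
c=shot('scene','s3');cv2.imwrite('pics/s3c.png',cv2.resize(c['image'][100:300,200:400],None,fx=3,fy=3))
```

```text
3.75 [ 0.4388 -0.2038  0.1666] [-0.4078 -1.0245  1.5374]
```

View pics/w3.png

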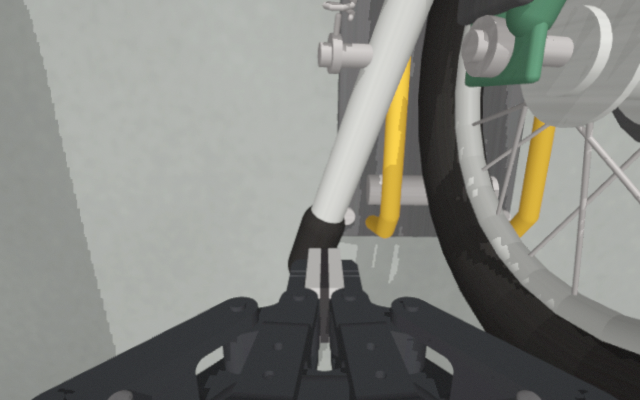

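View pics/s3c.png

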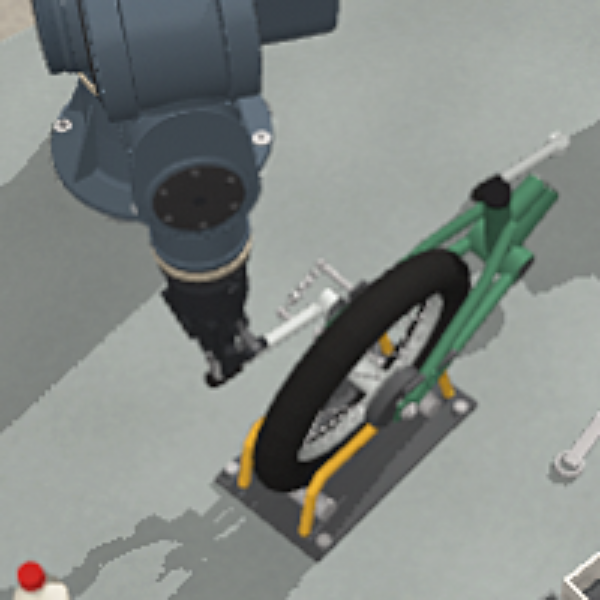

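Fingers are on the foot near (325,245) in the wrist view, the stand is following, and the frame still rests on the far rail. I'll continue.

Emit:
carry_out(plan=[{"linear":[0.0016,-0.001,0.0055],"spin":0,"gripper":0},{"linear":[0.0016,-0.001,0.0055],"spin":0,"gripper":0},{"linear":[0.0022,-0.001,0.0053],"spin":0,"gripper":0},{"linear":[0.0022,-0.001,0.0053],"spin":0,"gripper":0},{"linear":[0.0027,-0.0009,0.005],"spin":0,"gripper":0},{"linear":[0.0027,-0.0009,0.005],"spin":0,"gripper":0},{"linear":[0.0032,-0.0009,0.0047],"spin":0,"gripper":0},{"linear":[0.0032,-0.0009,0.0047],"spin":0,"gripper":0}])

```text
clock: 4.6
tcp_pos: [0.4282, -0.186, 0.1264]
orientation: [[-0.176, 0.984, -0.0], [0.984, 0.176, 0.0], [0.0, -0.0, -1.0]]
force: [0.9, -0.5, 0.5]
width: 0.003
```

Run:
```python
from h import *
np.set_printoptions(precision=4,suppress=True)
c=shot('wrist','w4');s=get_state();print(s['clock'],s['tcp_pos'],s['force'])
```

```text
4.65 [ 0.4277 -0.1855  0.1258] [-0.104   0.2071 -0.8198]
```

View pics/w4.png

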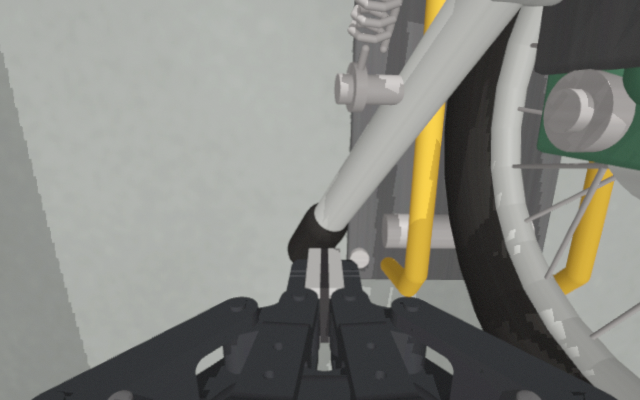

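Stand now near 0.8 rad, still touched at (325,245). Push through the centre.

Emit:
carry_out(plan=[{"linear":[0.0044,-0.001,0.0053],"spin":0,"gripper":0},{"linear":[0.0044,-0.001,0.0053],"spin":0,"gripper":0},{"linear":[0.0055,-0.001,0.005],"spin":0,"gripper":0},{"linear":[0.0055,-0.001,0.005],"spin":0,"gripper":0},{"linear":[0,0,0],"spin":0,"gripper":0},{"linear":[0,0,0],"spin":0,"gripper":0}])

```text
clock: 5.25
tcp_pos: [0.4211, -0.1674, 0.1063]
orientation: [[-0.176, 0.984, 0.0], [0.984, 0.176, -0.0], [-0.0, 0.0, -1.0]]
force: [-0.3, 0.7, -0.4]
width: 0.002
```

Run:
```python
from h import *
np.set_printoptions(precision=4,suppress=True)
c=shot('wrist','w5');s=get_state();print(s['clock'],s['tcp_pos'],s['force'])
```

```text
5.3 [ 0.4212 -0.1676  0.1065] [ 0.5693  0.7056 -0.4971]
```

View pics/w5.png

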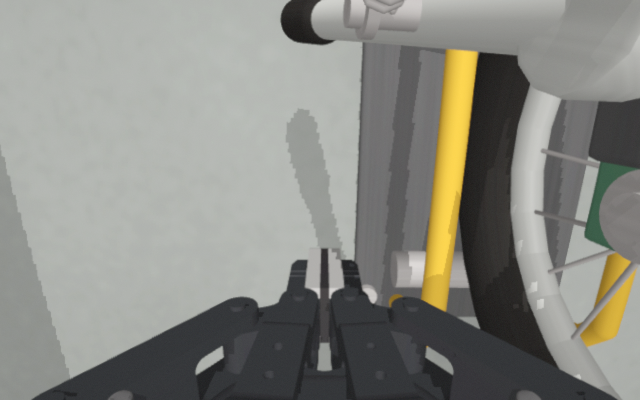

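Emit:
carry_out(plan=[{"linear":[-0.01,-0.005,-0.02],"spin":0,"gripper":0},{"linear":[-0.01,-0.005,-0.035],"spin":0,"gripper":0},{"linear":[0,0,-0.04],"spin":0,"gripper":0},{"linear":[0,0,-0.04],"spin":0,"gripper":0},{"linear":[0,0,-0.04],"spin":0,"gripper":0},{"linear":[0,0,-0.04],"spin":0,"gripper":0.3},{"linear":[0,0,-0.04],"spin":0,"gripper":0.6},{"linear":[0,0,-0.02],"spin":0,"gripper":1}])

```text
clock: 6.1
tcp_pos: [0.4151, -0.1893, 0.3847]
orientation: [[-0.176, 0.984, 0.004], [0.984, 0.176, -0.002], [-0.002, 0.003, -1.0]]
force: [0.8, 0.8, 0.1]
width: 0.509
```

Run:
```python
from h import *
np.set_printoptions(precision=4,suppress=True)
p=np.load('p.npy')
s=get_state();print(s['clock'],s['tcp_pos'],s['force'],s['q'])
c=shot('wrist','w6')
t=frame(p,.18,TG)
print(t,s['orientation'].T@(t+[0,0,.09]-s['tcp_pos']))
c=shot('scene','s6');cv2.imwrite('pics/s6c.png',cv2.resize(c['image'][100:300,200:400],None,fx=3,fy=3))
```

```text
6.1 [ 0.4151 -0.1893  0.3847] [0.7906 0.8155 0.137 ] [-0.4279  0.1398  0.2166  1.6436  0.      0.9661]
[0.5266 0.0757 0.2817] [0.2413 0.1563 0.013 ]
```

View pics/s6c.png

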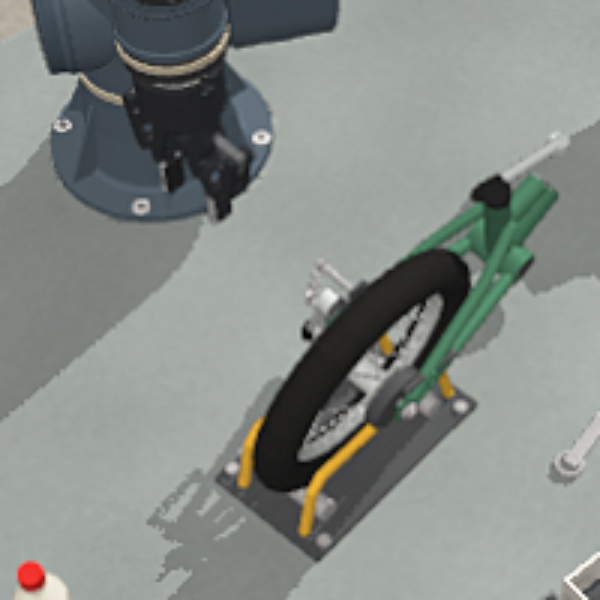

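Emit:
carry_out(plan=[{"linear":[0.025,0.016,0],"spin":0,"gripper":1},{"linear":[0.03,0.0195,0],"spin":0,"gripper":1},{"linear":[0.03,0.0195,0],"spin":0,"gripper":1},{"linear":[0.03,0.0195,0],"spin":0,"gripper":1},{"linear":[0.03,0.0195,0],"spin":0,"gripper":1},{"linear":[0.03,0.0195,0],"spin":0,"gripper":1},{"linear":[0.03,0.0195,0],"spin":0,"gripper":1},{"linear":[0.025,0.016,0],"spin":0,"gripper":1},{"linear":[0.011,0.007,0],"spin":0,"gripper":1},{"linear":[0,0,0],"spin":0,"gripper":1}])

```text
clock: 7.2
tcp_pos: [0.5261, 0.0768, 0.3802]
orientation: [[-0.178, 0.984, -0.001], [0.984, 0.178, -0.0], [0.0, -0.001, -1.0]]
force: [0.5, 0.2, -0.1]
width: 0.997
```

Run:
```python
from h import *
np.set_printoptions(precision=4,suppress=True)
p=np.load('p.npy')
c=shot('wrist','w7')
s=get_state();print(s['clock'],s['tcp_pos'],s['force'],s['orientation'],s['width'])
t=frame(p,.18,TG)
print(t,s['orientation'].T@(t-s['tcp_pos']))
w=c['image'].copy()
for X in (TG,[0,.164,.302]):
    u=proj(c,frame(p,.18,X))[0]; cv2.circle(w,tuple(int(v) for v in u),3,(0,0,255),-1)
cv2.imwrite('pics/w7m.png',w)
```

```text
7.25 [0.5258 0.0758 0.3806] [-0.7244 -0.5225 -0.6194] [[-0.177   0.9842 -0.001 ]
 [ 0.9842  0.177  -0.0003]
 [-0.0002 -0.0011 -1.    ]] 1.0003796654868546
[0.5266 0.0757 0.2817] [-0.0002  0.0009  0.0989]
```

View pics/w7m.png

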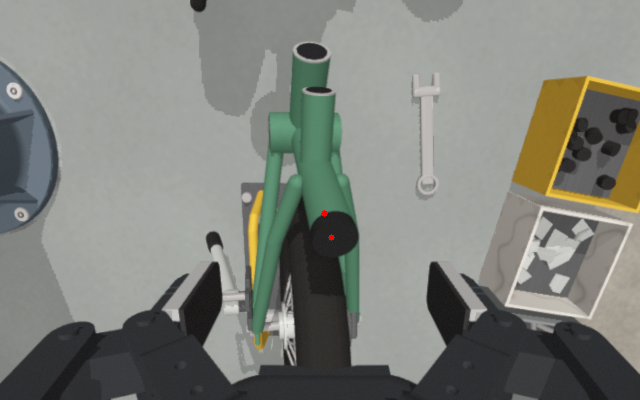

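Emit:
carry_out(plan=[{"linear":[0,0.001,0.01],"spin":0,"gripper":1},{"linear":[0,0,0.018],"spin":0,"gripper":1},{"linear":[0,0,0.018],"spin":0,"gripper":1},{"linear":[0,0,0.018],"spin":0,"gripper":1},{"linear":[0,0,0.015],"spin":0,"gripper":1},{"linear":[0,0,0.01],"spin":0,"gripper":1},{"linear":[0,0,0.008],"spin":0,"gripper":1},{"linear":[0,0,0],"spin":0,"gripper":0.55},{"linear":[0,0,0],"spin":0,"gripper":0.55},{"linear":[0,0,0],"spin":0,"gripper":0.55}])

```text
clock: 8.25
tcp_pos: [0.5271, 0.0758, 0.285]
orientation: [[-0.176, 0.984, 0.001], [0.984, 0.176, 0.0], [-0.0, 0.001, -1.0]]
force: [-0.4, -0.3, 0.3]
width: 0.553
```

Run:
```python
from h import *
np.set_printoptions(precision=4,suppress=True)
p=np.load('p.npy')
c=shot('wrist','w8')
s=get_state();print(s['clock'],s['tcp_pos'],s['force'],s['width'])
for l in (.18,.12,.06,.03,0): print(l,s['orientation'].T@(frame(p,l,TG)-s['tcp_pos']))
c=shot('scene','s8');cv2.imwrite('pics/s8c.png',cv2.resize(c['image'][100:300,250:450],None,fx=3,fy=3))
```

```text
8.3 [0.5271 0.0759 0.2849] [ 0.5507 -0.5817 -0.0456] 0.5512387029675152
0.18 [-0.0001 -0.0005  0.0031]
0.12 [-0.0001 -0.017   0.0006]
0.06 [-0.0001 -0.0337 -0.0009]
0.03 [-0.     -0.042  -0.0013]
0 [-0.     -0.0503 -0.0014]
```

View pics/w8.png

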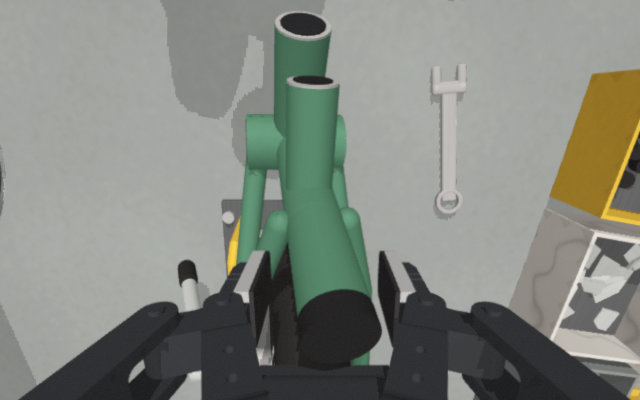

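View pics/s8c.png

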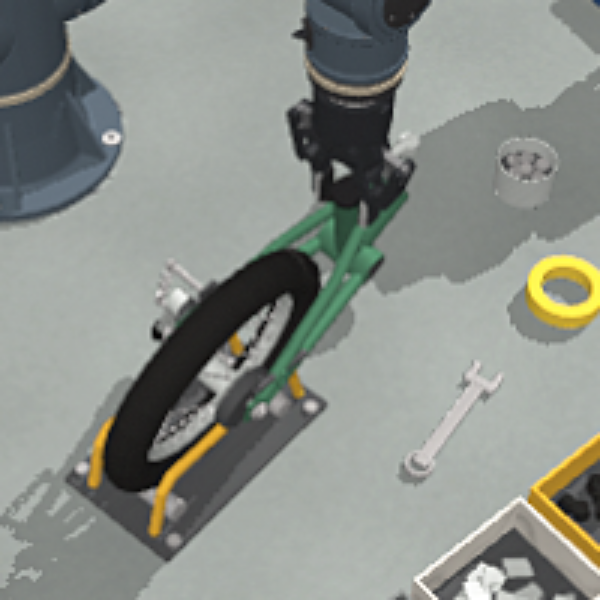

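Emit:
carry_out(plan=[{"linear":[0,-0.002,0],"spin":0,"gripper":0.45},{"linear":[0,-0.004,0],"spin":0,"gripper":0.45},{"linear":[0,-0.005,0],"spin":0,"gripper":0.45},{"linear":[0,-0.005,0],"spin":0,"gripper":0.45},{"linear":[0,-0.005,0],"spin":0,"gripper":0.45},{"linear":[0,-0.004,0],"spin":0,"gripper":0.45}])

```text
clock: 8.95
tcp_pos: [0.5016, 0.0714, 0.2844]
orientation: [[-0.176, 0.984, -0.0], [0.984, 0.176, 0.0], [0.0, -0.0, -1.0]]
force: [1.0, 1.0, 0.5]
width: 0.453
```

Run:
```python
from h import *
np.set_printoptions(precision=4,suppress=True)
c=shot('wrist','w9')
s=get_state();print(s['clock'],s['tcp_pos'],s['force'],s['width'])
```

```text
9.0 [0.5013 0.0713 0.2844] [ 1.4503  0.3638 -0.4508] 0.45068681094980556
```

View pics/w9.png

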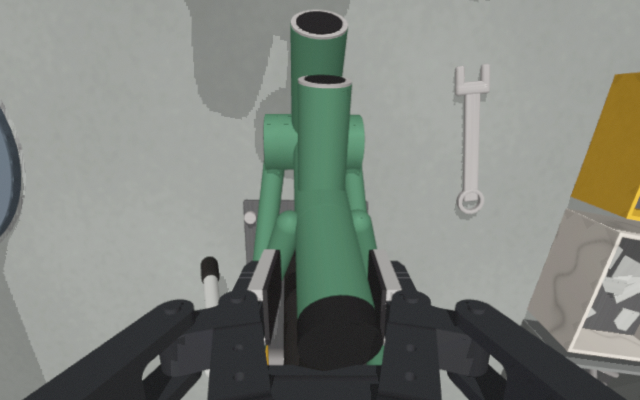

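The right-hand pad, at (380,300), is pushing the tube, and the frame is rising with it. I'll continue to upright, then close.

Emit:
carry_out(plan=[{"linear":[0,-0.004,-0.0005],"spin":0,"gripper":0.45},{"linear":[0,-0.005,-0.0005],"spin":0,"gripper":0.45},{"linear":[0,-0.005,-0.0005],"spin":0,"gripper":0.45},{"linear":[0,-0.004,0],"spin":0,"gripper":0.43},{"linear":[0,-0.003,0],"spin":0,"gripper":0.42},{"linear":[0,-0.002,0],"spin":0,"gripper":0.4},{"linear":[0,-0.001,0],"spin":0,"gripper":0.38},{"linear":[0,0,0],"spin":0,"gripper":0.35},{"linear":[0,0,0],"spin":0,"gripper":0.32},{"linear":[0,0,0],"spin":0,"gripper":0.3}], squeeze=25)

```text
clock: 10.0
tcp_pos: [0.4789, 0.0673, 0.2859]
orientation: [[-0.176, 0.984, 0.0], [0.984, 0.176, 0.0], [-0.0, 0.0, -1.0]]
force: [0.5, 0.1, 2.0]
width: 0.326
```

Emit:
carry_out(plan=[{"linear":[0,0,0],"spin":0,"gripper":0.25},{"linear":[0,0,0],"spin":0,"gripper":0.2},{"linear":[0,0,0],"spin":0,"gripper":0},{"linear":[0,0,0],"spin":0,"gripper":0},{"linear":[0,0,0],"spin":0,"gripper":0}])

```text
clock: 10.5
tcp_pos: [0.4787, 0.0673, 0.2859]
orientation: [[-0.176, 0.984, 0.0], [0.984, 0.176, 0.0], [-0.0, 0.0, -1.0]]
force: [1.1, 0.4, 3.9]
width: 0.328
```

Run:
```python
from h import *
np.set_printoptions(precision=4,suppress=True)
p=np.load('p.npy')
c=shot('wrist','w10')
s=get_state();print(s['clock'],s['tcp_pos'],s['force'],s['width'])
print(s['orientation'].T@(frame(p,0,TG)-s['tcp_pos']))
c=shot('scene','s10');a=shot('top','t10')
cv2.imwrite('pics/s10c.png',cv2.resize(c['image'][100:300,250:450],None,fx=3,fy=3))
cv2.imwrite('pics/t10c.png',cv2.resize(a['image'][140:260,220:400],None,fx=4,fy=4))
```

```text
10.55 [0.4787 0.0673 0.2859] [0.1964 0.3051 3.3409] 0.3235906988467523
[-0.     -0.0012 -0.0003]
```

View pics/w10.png

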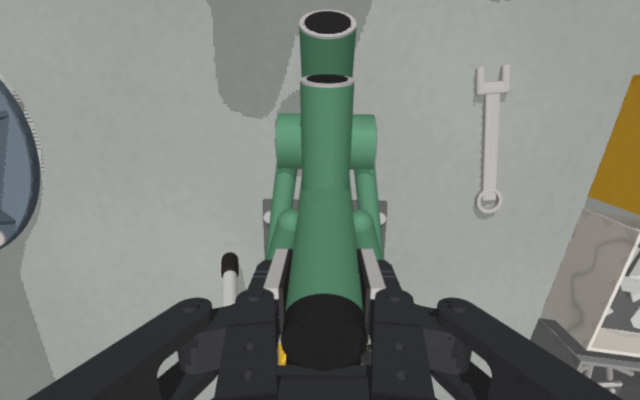

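View pics/s10c.png

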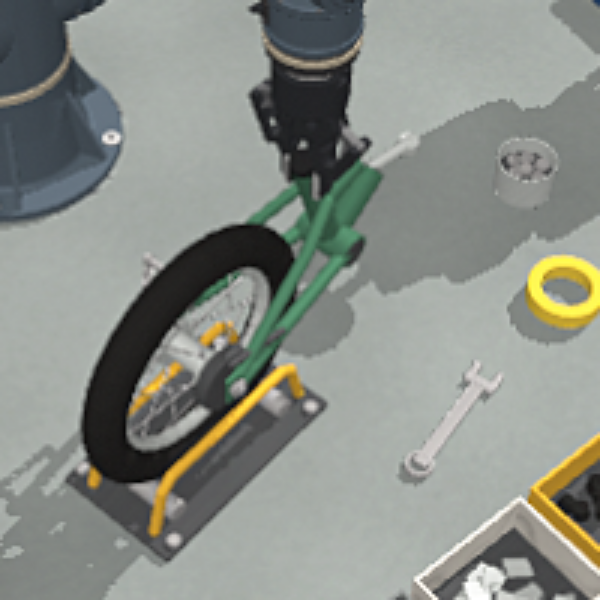

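View pics/t10c.png

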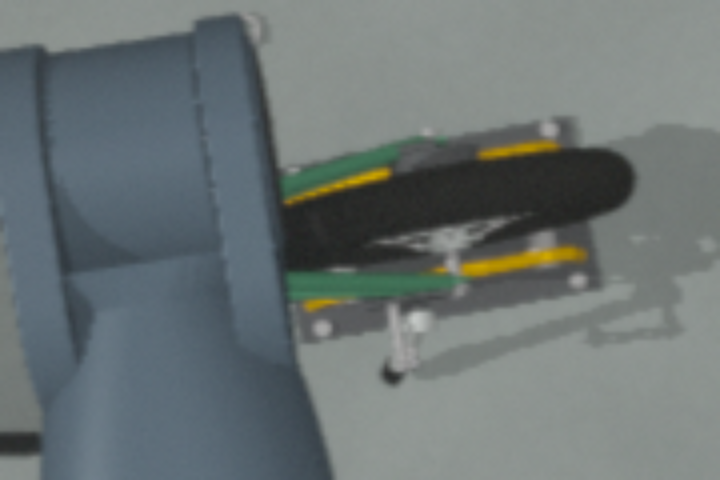

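Emit:
carry_out(plan=[{"linear":[0,-0.001,0],"spin":0,"gripper":0},{"linear":[0,0,0],"spin":0,"gripper":0},{"linear":[0,0,0],"spin":0,"gripper":0},{"linear":[0,0,0],"spin":0,"gripper":0},{"linear":[0,0,0],"spin":0,"gripper":0}])

```text
clock: 11.15
tcp_pos: [0.4777, 0.0671, 0.2859]
orientation: [[-0.176, 0.984, 0.0], [0.984, 0.176, 0.0], [-0.0, 0.0, -1.0]]
force: [1.0, -0.2, 5.6]
width: 0.328
```

Run:
```python
from h import *
np.set_printoptions(precision=4,suppress=True)
p=np.load('p.npy')
a=shot('top','t11');b=shot('scene','s11')
for X,o in (([.075,-.13,.008],(363.75,169.5)),([-.075,-.13,.008],(370,211.25)),([-.075,.13,.008],(296.25,225))): print(proj(a,chock(p,X))[0],o)
for l in(-.05,0,.05): print(l,'rear tread',proj(a,frame(p,l,[0,-.145,.17]))[0],'foot',proj(a,frame(p,l,stand(1.83,.14)))[0],proj(a,frame(p,l,stand(1.6,.14)))[0], 'obs tread ~(378,185) foot ~(318,233)')
# wheel plane from depth cloud in chock frame: dark tyre pts, tread ridge
W=cloud(a); q=(W-[p[0],p[1],0])@Rz(p[2]); im=a['image'].astype(int)
m=(im.max(2)<70)&(abs(q[...,0])<.06)&(q[...,1]>-.16)&(q[...,1]<.03)&(q[...,2]>.2)
P=q[m]; 
for lo in np.arange(-.12,.0,.02):
    s=P[(P[:,1]>lo)&(P[:,1]<lo+.02)]
    if len(s)>5:
        z=s[:,2].max(); t=s[s[:,2]>z-.012]; print('y',lo,'n',len(s),'top z',z,'mid x',(s[:,0].min()+s[:,0].max())/2, t[:,0].mean(),'lean',t[:,0].mean()/(z-.008))
s=get_state();print(s['clock'],s['tcp_pos'],s['force'],s['width'],s['joint_velocities'])
cv2.imwrite('pics/t11c.png',cv2.resize(a['image'][140:260,270:400],None,fx=5,fy=5))
```

```text
[361.6817 168.0461] (363.75, 169.5)
[370.4703 211.1158] (370, 211.25)
[295.0868 225.6925] (296.25, 225)
-0.05 rear tread [377.7521 185.4831] foot [318.0365 233.4276] [327.3777 231.5968] obs tread ~(378,185) foot ~(318,233)
0 rear tread [377.2012 182.7591] foot [318.0361 233.2685] [327.4153 231.4582] obs tread ~(378,185) foot ~(318,233)
0.05 rear tread [376.6317 180.0542] foot [318.0192 233.0237] [327.4363 231.2343] obs tread ~(378,185) foot ~(318,233)
y -0.12 n 84 top z 0.2718935000032047 mid x -0.004173769611134566 -0.0025978528797594275 lean -0.009844323106586101
y -0.09999999999999999 n 99 top z 0.2885909216058565 mid x -0.003549612220124298 -0.0036905832896221616 lean -0.01315289628224783
y -0.07999999999999999 n 95 top z 0.29770865958926207 mid x -0.004428172991815403 -0.0038767872058246815 lean -0.01338167527101552
y -0.059999999999999984 n 100 top z 0.3056215617379282 mid x -0.0049223488653272075 -0.003058003625727513 lean -0.010274805386648194
y -0.03999999999999998 n 103 top z 0.3108050086249513 mid x -0.0025728973724761708 -0.003786529799692534 lean -0.01250484533557521
y -0.019999999999999976 n 107 top z 0.31168396875731913 mid x -0.002310426867351143 -0.0031120027280470792 lean -0.010247504143144126
11.25 [0.4778 0.0671 0.2859] [0.3887 0.7398 4.9872] 0.3235662021443361 [ 0.0002 -0.0009  0.0003 -0.0025  0.0001  0.0017]
```

View pics/t11c.png

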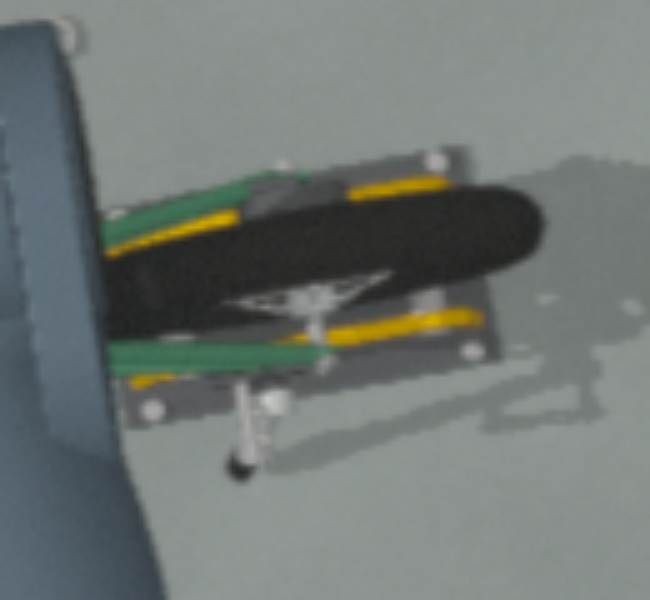

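Emit:
carry_out(plan=[{"linear":[0,0.001,0],"spin":0,"gripper":0},{"linear":[0,0,0],"spin":0,"gripper":0},{"linear":[0,0,0],"spin":0,"gripper":0},{"linear":[0,0,0],"spin":0,"gripper":0},{"linear":[0,0,0],"spin":0,"gripper":0},{"linear":[0,0,0],"spin":0,"gripper":0},{"linear":[0,0,0],"spin":0,"gripper":0},{"linear":[0,0,0],"spin":0,"gripper":0},{"linear":[0,0,0],"spin":0,"gripper":0},{"linear":[0,0,0],"spin":0,"gripper":0}])

```text
clock: 12.25
tcp_pos: [0.4786, 0.0673, 0.2859]
orientation: [[-0.176, 0.984, 0.0], [0.984, 0.176, -0.0], [-0.0, 0.0, -1.0]]
force: [0.9, 0.2, 6.7]
width: 0.327
```

Run:
```python
from h import *
np.set_printoptions(precision=4,suppress=True)
a=shot('top','t12');w=shot('wrist','w12')
W=load('w10')['image'];print('wrist diff',np.abs(W.astype(int)-w['image'])[150:360,240:400].mean())
s=get_state();print(s['clock'],s['tcp_pos'],s['force'],s['moment'],s['width'],s['joint_velocities'])
o=load('top0')['image'].astype(int); d=np.abs(o-a['image']).max(2)
for n,(u,v) in dict(spanner=(262,154),mallet=(460,233),oil=(443,197),tin=(167,211),tape=(195,166),spare=(208,251)).items(): print(n,d[v-10:v+10,u-10:u+10].mean())
cv2.imwrite('pics/t12.png',a['image'])
```

```text
wrist diff 1.142797619047619
12.35 [0.4786 0.0673 0.2859] [ 0.3631 -0.0176  5.474 ] [ 0.1381 -0.4733 -0.1141] 0.32747397486618757 [-0.0008  0.0005  0.0003 -0.0019  0.0007 -0.0009]
spanner 55.515
mallet 1.725
oil 19.3225
tin 2.1075
tape 1.97
spare 1.9275
```

View pics/t12.png

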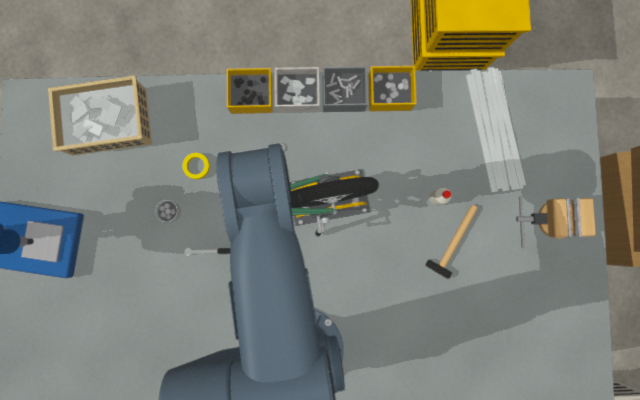

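Nothing else has moved: the spanner is covered by the arm here but was in place in the scene view, and the bottle's difference is only shadow. The grip is steady, so I'm handing in.

```bash
python3 -c "
from cell import ticket
print(ticket.job_done())"
```

```text
the job is handed in; nothing more can be done
None
```

I swung the stand down past the pull of its spring until it snapped fully down. I then brought the frame upright with the half-open fingers, gripped the top of the seat tube and handed in at about 12.4 s, still holding it. No verdict is reported.

Last checks:
- **Stand:** its foot appears within 1 pixel of where the fully-down position (1.83 rad) should put it in the top view.
- **Lean:** the tyre depth gave about -0.01 rad. The grip point gave about 0, so the two differ by about 0.01 rad, which is within the calibration error. After the depth reading I moved the grip 1 mm back away from the stand, and the last pose puts the lean between about -0.01 and +0.004 rad.
- **Steadiness:** the arm was still, and the wrist pictures before and after the last second or so hardly changed.
- **Grip:** the fingers closed on the tube at about 28 mm, with the squeeze set to 25 N. A steady 5 to 7 N vertical load remained on the tool, whose cause I did not look into.
- **Other things on the bench:** none appeared moved. In the last top view the arm hid the spanner, which was last seen in place in the scene view. The image change near the oil bottle looked like shadow only.

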